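# Rotate the stock in the laundry lock-up

### The arm

A 7-joint arm with a two-finger parallel gripper is mounted at the origin on the work surface. World frame = base frame: x ahead of the robot, y to its left, z up, the work surface at z = 0. Lengths are in mm, angles in rad, forces in N, time in s.
With the tool pointing down it reaches from about 400 to 875 mm from the base axis. Payload 4.4 kg.
Tool frame: the origin (TCP) lies where the fingers leave the gripper's body, on its centre line; the fingertips stand 73 mm ahead of it and the grasp point (between the pads) lies 54 mm ahead of it; z points along the fingers, y is the line along which they close (so a half turn about z gives the same grasp; the last joint's range is limited). The gripper opens to 85 mm and grips with 20 to 120 N. Pads are 22 mm wide; open, the fingers measure 114 mm over their backs; the gripper's body (76 mm by 85 mm) begins 54 mm behind the grasp point. The pads swing forward as they close: fully open they stand 13 mm farther back than shut.
Start: joints at [1.26, 0.628, 0.038, 1.517, -0.027, 0.996, -0.02], TCP at [157.56, -630.628, 303.913] pointing down, gripper open.
Joint ranges: [-3.06, 3.06], [-0.37, 2.12], [-1.25, 1.32], [0.18, 2.47], [-1.1, 4.24], [0.23, 1.98], [-2.94, 2.94]. Speed limits (rad/s): [2.57, 2.57, 3.14, 3.14, 3.14, 3.14, 3.14].

### API

Orientations are given as [roll, pitch, yaw] about the fixed x, y, z axes, in that order (R = Rz(yaw) Ry(pitch) Rx(roll)).
In Python, from cell import ctrl gives the robot as it stands.
- The arm moves only by the tool send_rows, never from a script. Its argument "rows" is a list that holds one entry, the list of rows, each a list of 6 numbers: the shift along the tool's x, y, z in cm, then the turn, a rotation vector about the tool's x, y, z in rad. In form: [[[tx, ty, tz, wx, wy, wz], ...]]. A call has 1 to 10 rows; each row is the pose to reach, as a shift and turn from the pose commanded when the call began, along the tool's axes at that moment; what a row does not reach only later rows make up. A row lasts 1/10 s, in which the tool goes at most 50 mm and 8.59 degrees, less where a joint would pass 70% of its speed; a pose out of reach is approached as far as the arm can. A call with a gripper value outside its range is refused whole. "grip" is the closure in counts, from 0 (fully open) to 255 (shut), set as the call begins (left out, the last holds). The fingers move at their own pace and stop on an object; the grip force is fixed at half the most. Time passes only in rows, so rows that repeat a pose let the fingers close. It gives the time, the measured TCP pose, the force, the opening and the grip force at its end, in the units of the state.
- ctrl.read_state(): the state, without advancing time (a new reading comes with each control period).
- ctrl.get_image(name): name is "scene" or "side" or "wrist"; returns a dict with "pixels" (384x512x3 uint8, red, green, blue), "fx", "fy", "cx", "cy" (pixels), "extrinsics" (4x4, takes a point from camera to world coordinates); the wrist camera has in their place "mount" (4x4, takes a point from camera to tool coordinates, whose origin is the TCP and whose axes are the flange's). Camera axes: x right, y up, looking along -z (the intrinsics and any distortion apply to the point x, -y, -z); pixel columns grow to the right and rows downward; lengths in mm; the calibration is good to about 2 mm. A picture is of the moment at which its call begins: read the wrist's pose just before it. There is no depth.
- ctrl.finish_job(): hands the job in; it is judged then, once.
The state is a dict: "clock": time; "qpos": joint angles; "qd": joint speeds; "tau": joint torques, N m; "eef_pos": TCP position; "tool_rot": TCP orientation; "force": force on the tool from outside, world axes, zero at the start; "torque": the same for the moment, N m; "width": finger opening in mm; "gripper_force": force on a finger pad.
Only numpy, scipy, OpenCV 4.12 (cv2) and the standard library are available. Lean on these libraries where they do the work, as an engineer would, in place of code of your own. Each camera call takes 0.05 s, during which the arm holds its last target. There are 200 camera calls.

### The job

Restock the child-safe lock-up on the laundry bench: turn its latch handle to release the cover, push the cover right back, and pull the older tins and cartons forward to the front of their rows, kept in their order. Then stand every new tin and carton from the bench upright behind the older ones of its own kind (tins in the left row, cartons in the right, as seen from the robot), pull the cover fully shut and turn the latch back until it drops into its notch. Leave the bottle, peg box and brush where they are.

Things in the scene. Friction and masses are not known exactly. Their poses are not given: they have to be found in the camera images.
- lockup: White box fixed on the bench, 530 mm long (x), 290 mm wide, 88 mm high. Origin: on the bench at the inner face of the bay's front wall, mid-width; x points away from the robot to the back of the rows, y left; turned up to 7 degrees. Open-topped stock bay: inside x 0 to 215 mm, y -120 to 120, floor at z 8 mm. Behind it (x 215 to 460) a closed compartment, over which the cover slides.
- tin_row (a point): Left row: front end of its centre line, on the bay floor at the front wall (x 0, y 56, z 8 mm in the lock-up frame). The row runs back along the lock-up's x and holds three items, centres about 34, 101 and 168 mm behind this point. A floor strip 6 mm wide, 12 mm tall parts the two rows at y 0.
- carton_row (a point): Right row: the same for the cartons (x 0, y -56, z 8 mm in the lock-up frame); centres about 34, 101 and 168 mm behind this point.
- cover (a joint): How far the sliding cover (white frame, clear panel, 225 x 256 mm, top at z 100 mm) is pushed back along the lock-up's x: 0 = fully shut, 0.220 m = fully open. About 2 N of friction; stays where left. While the latch is locked it moves only 4 mm; the latch must be parked to shut it. Side guide rails reach z 98 mm.
- cover_handle (a point): Middle of the cover's steel bar handle: bar 90 mm long along the lock-up's y, 12 mm thick, 24 mm clear of the cover's top; this point is 130 mm above the bench. Cover shut, it lies at x 20, y -35 mm in the lock-up frame; it moves with the cover.
- latch (a joint): Latch handle angle: 0 to 0.03 = locked, down in its notch, lever along the lock-up's +x over the cover; 1.5 rad (end stop) = parked, lever along +y on the solid front ledge (x -70 to 0 mm). Counter-clockwise from above releases. It rides a sprung cam: rises 10 mm to a crest at 0.6 rad, sinks to 5 mm up at 1.5 and stays there; below the crest the spring drops it home to 0. Takes about 3 N at the knob.
- latch_knob (a point): Middle of the black upright knob at the end of the latch lever: cylinder 21 mm across, 28 mm tall, standing on the 12 mm thick lever, 75 mm from the pivot; 138 mm above the bench when locked, the knob's top 14 mm higher. It circles the pivot as the lever turns.
- latch_pivot (a point): The latch's vertical pivot axis on top of the front ledge (z 88 mm), at x -30, y 50 mm in the lock-up frame.
- old_tin_1: The older tin that stands foremost in the tin row: squat steel tin with paper wrap, 60 mm across, 66 mm tall, about 300 g. Origin: centre of its underside. It goes to the front of its row, within about 20 mm of the front wall.
- old_tin_2: A second older tin behind old_tin_1, same kind; not always there. It goes next, directly behind old_tin_1.
- new_tin_1: A new tin of the same kind, on the bench beside the lock-up at first; not always there. Origin: centre of its underside.
- old_carton_1: The older carton in the carton row: plain card, 54 x 54 mm, 62 mm tall, about 250 g. Origin: centre of its underside. It goes to the front of its row, within about 20 mm of the front wall.
- new_carton_1: A new carton of the same kind, on the bench at first; not always there. Origin: centre of its underside; its faces are square to its x and y axes. The two new cartons may go in either order.
- new_carton_2: Another new carton, as new_carton_1; not always there.
- liquid_bottle: Bystander: white bottle, 68 mm across, 190 mm tall, origin at the centre of its underside. Leave it.
- peg_box: Bystander: open grey box, 120 x 90 x 60 mm, origin at the centre of its underside. Leave it.
- scrub_brush: Bystander: long-handled brush lying flat on the bench. Leave it.
There are look-alikes about, which are no part of the job. What is shaped like the new_carton_2 but red is not meant.

How it is judged (in metres and radians):
On the way, in this order (a step that is already met when the one before it is completed fails the run):
1. The latch is turned to its released, parked position while the cover is still shut (value of joint latch above 1.15 rad and value of joint cover below 0.02 m), for 0.1 s.
2. The cover is pushed back (value of joint cover above 0.19 m), for 0.2 s.
3. The older stock stands at the front of its rows (x of old_tin_1 in the frame of lockup between 0.015 and 0.055 m and y of old_tin_1 in the frame of lockup between 0.036 and 0.076 m and angle between each of old_tin_1, old_tin_2, old_carton_1's own z axis and vertical below 0.12 rad and height (world z) of old_tin_1 between 0 and 0.02 m and x of old_tin_2 in the frame of lockup between 0.07 and 0.118 m and y of old_tin_2 in the frame of lockup between 0.036 and 0.076 m and height (world z) of old_tin_2 between 0 and 0.02 m and x of old_carton_1 in the frame of lockup between 0.015 and 0.055 m and y of old_carton_1 in the frame of lockup between -0.076 and -0.036 m and height (world z) of old_carton_1 between 0 and 0.02 m), for 0.2 s.
4. The new stock stands behind the older stock of its kind (all of step 3 and x of new_tin_1 in the frame of lockup between 0.074 and 0.2 m and y of new_tin_1 in the frame of lockup between 0.036 and 0.076 m and angle between each of new_tin_1, new_carton_1, new_carton_2's own z axis and vertical below 0.12 rad and height (world z) of new_tin_1 between 0 and 0.02 m and x of new_carton_1 in the frame of lockup between 0.074 and 0.2 m and y of new_carton_1 in the frame of lockup between -0.076 and -0.036 m and height (world z) of new_carton_1 between 0 and 0.02 m and x of new_carton_2 in the frame of lockup between 0.074 and 0.2 m and y of new_carton_2 in the frame of lockup between -0.076 and -0.036 m and height (world z) of new_carton_2 between 0 and 0.02 m), for 0.2 s.
5. The cover is shut (value of joint cover below 0.008 m), for 0.2 s.
6. The latch is down in its notch (value of joint latch below 0.08 rad), for 0.2 s.
At the end, for the whole second after the job is handed in: All stock upright and at rest in its row (within 20 mm of its line): foremost old tin and old carton with centres 15-55 mm from the front wall, second old tin 70-118 mm, new items behind (over 74 mm); cover shut within 8 mm, latch in its notch (under 0.08 rad) (all of step 4 and linear speed of each of old_tin_1, old_tin_2, old_carton_1, new_tin_1, new_carton_1, new_carton_2 below 0.02 m/s and value of joint cover below 0.008 m and value of joint latch below 0.08 rad); the robot touches nothing.
It fails at once if the bottle is pushed aside by more than 40 mm (distance of liquid_bottle from where it was at the start of the episode above 0.04 m).
It fails at once if the peg box is pushed aside by more than 40 mm (distance of peg_box from where it was at the start of the episode above 0.04 m).
It fails at once if the brush is pushed aside by more than 40 mm (distance of scrub_brush from where it was at the start of the episode above 0.04 m).
Of old_tin_2, new_tin_1, new_carton_1, new_carton_2 only 2 to 4 are there at a start; the rules pass over those that are not, and their reading is None.
At some moment in a run one of new_tin_1, new_carton_1, new_carton_2 may be knocked a few centimetres aside while the robot is not near it.
It also fails if it takes over 210 s, if anything falls off the work surface, if the arm or the gripper's body presses on something with over 40 N, if the wrist force passes 120 N, or if a joint passes its speed limit or range.

## Working session

There is one attempt and no reset: what is moved stays moved. The work goes in short steps, Python scripts to look and compute and a tool call to move; the robot and the scene stay as the last step left them, time stands still between calls to the robot, and variables do not carry over. Pictures are saved under pics/ and viewed, at most 16 in all, crops included, and the job is handed in when it is done.

Besides the shell and the picture viewer there is one more tool, called after "Request:" by a JSON object that holds its "name" and its "arguments". send_rows: Moves the arm, as the interface text tells. Its arguments: {"type":"object","properties":{"rows":{"type":"array","items":{"type":"array","items":{"type":"array","items":{"type":"number"}}}},"grip":{"type":"number"}},"required":["rows"]}

```bash
ls; mkdir -p pics; python3 - <<'E'
from cell import ctrl
import cv2,numpy as np
s=ctrl.read_state();print(s)
for n in ("scene","side"):
    d=ctrl.get_image(n);cv2.imwrite(f"pics/{n}0.png",d["pixels"][:,:,::-1]);print(n,d["fx"],d["fy"],d["cx"],d["cy"],np.round(d["extrinsics"],3).tolist(),[k for k in d])
d=ctrl.get_image("wrist");print(np.round(d["mount"],3).tolist(),d["fx"],d["cx"],d["cy"])
E
```

```text
pics
{'clock': 0.0, 'qpos': array([ 1.26018221,  0.62932862,  0.03844304,  1.51836236, -0.02703076,
        0.99630749, -0.02001759]), 'qd': array([ 0.00043092,  0.00126211, -0.00069965,  0.00044642, -0.00124376,
       -0.00148976, -0.00057787]), 'tau': array([ 1.82686788e-03, -5.63403583e+01,  1.22644454e+00, -1.93445832e+01,
        1.09101157e-02,  1.05500247e-02, -4.52715966e-06]), 'eef_pos': array([ 157.46274884, -630.1373145 ,  303.00212595]), 'tool_rot': array([-3.13970449e+00, -1.12742499e-06,  2.44779037e-01]), 'force': array([-0.21991678,  0.09311341,  0.12660987]), 'torque': array([ 0.03606138, -0.01377082, -0.01748972]), 'gripper_force': 0.0, 'width': 85.44209405000505}
scene 467.37529965783864 467.37529965783864 261.1207159361473 183.61182171766407 [[-0.108, -0.673, 0.732, 1573.626], [0.994, -0.061, 0.091, 177.577], [-0.017, 0.737, 0.675, 1122.594], [0.0, 0.0, 0.0, 1.0]] ['pixels', 'fx', 'fy', 'cx', 'cy', 'extrinsics']
side 375.6141245769259 375.6141245769259 250.67064606653804 192.87272261162622 [[-0.748, 0.354, -0.562, -265.697], [-0.664, -0.373, 0.648, 866.837], [0.02, 0.858, 0.514, 789.245], [0.0, 0.0, 0.0, 1.0]] ['pixels', 'fx', 'fy', 'cx', 'cy', 'extrinsics']
[[0.001, 0.954, 0.298, 76.084], [1.0, -0.0, -0.001, -0.241], [-0.001, 0.298, -0.954, -69.514], [0.0, 0.0, 0.0, 1.0]] 296.5396684814077 256.9374811810798 192.57894072754243
```

```bash
python3 - <<'E'
import cv2,numpy as np
a=cv2.imread("pics/scene0.png");b=cv2.imread("pics/side0.png")
cv2.imwrite("pics/scene0b.png",cv2.resize(a,(800,600),interpolation=cv2.INTER_CUBIC));cv2.imwrite("pics/side0b.png",cv2.resize(b,(800,600),interpolation=cv2.INTER_CUBIC))
E
```

```text
(no output)
```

View pics/scene0b.png

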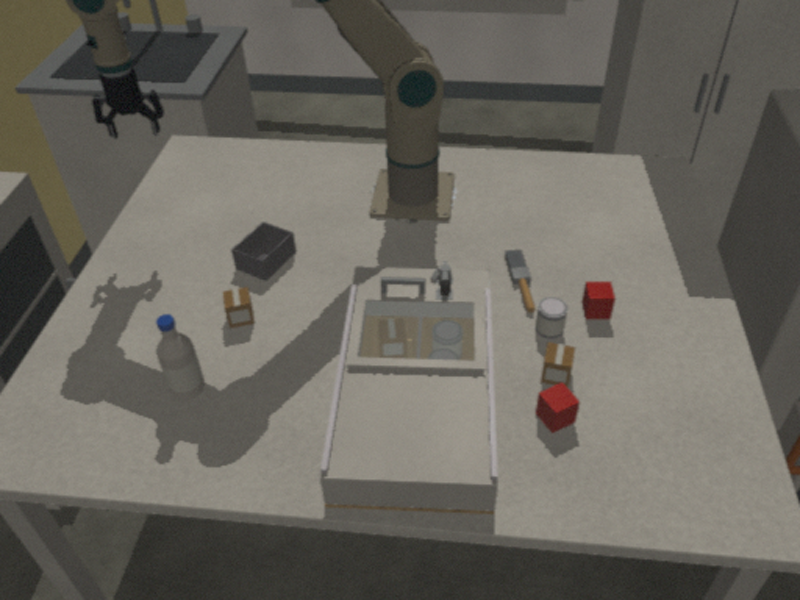

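View pics/side0b.png

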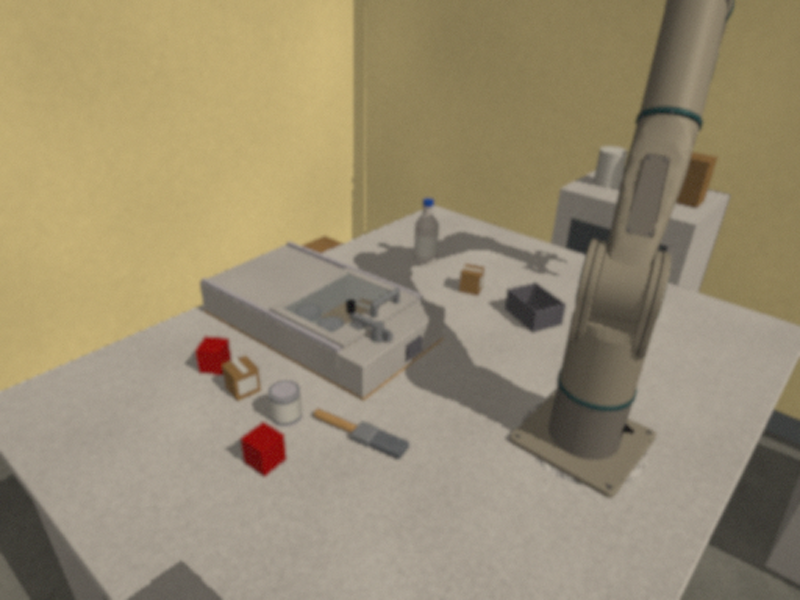

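The scene view (800x600) shows the tin at (551,318), a brown carton at (558,363) and a brown carton at (238,307). The look-alikes are red cubes at (599,300) and (557,407), which I will avoid. The lock-up is at the centre with its latch at (445,280) and cover handle at (403,287). Through the cover I can see two tins at (447,330) and (445,352) and one carton at (391,335).

```bash
cat > h.py <<'E'
from cell import ctrl
import cv2,numpy as np
from scipy.spatial.transform import Rotation as R
def pose():
    s=ctrl.read_state();T=np.eye(4);T[:3,:3]=R.from_euler('xyz',s['tool_rot']).as_matrix();T[:3,3]=s['eef_pos'];return T
def img(n,save=None):
    T=pose();d=ctrl.get_image(n)
    d['E']=d['extrinsics'] if n!='wrist' else T@d['mount']
    d['bgr']=d['pixels'][:,:,::-1].copy()
    if save: cv2.imwrite(f'pics/{save}.png',d['bgr'])
    return d
def cast(d,u,v,z):
    r=d['E'][:3,:3]@np.array([(u-d['cx'])/d['fx'],-(v-d['cy'])/d['fy'],-1]);o=d['E'][:3,3]
    return o+r*(z-o[2])/r[2]
def proj(d,p):
    c=np.linalg.inv(d['E'])@np.append(p,1);return np.array([d['cx']+d['fx']*c[0]/-c[2],d['cy']-d['fy']*c[1]/-c[2]])
def lock(): # lockup frame -> world
    x,y,a=np.loadtxt('lock.txt');T=np.eye(4);T[:3,:3]=R.from_euler('z',a).as_matrix();T[:2,3]=x,y;return T
def move(target,yaw,tilt=0):
    """row (cm, rotvec) to reach TCP target (world mm), tool straight down with given yaw of tool x axis"""
    T=pose();G=R.from_euler('xyz',[np.pi,0,yaw]).as_matrix()
    t=T[:3,:3].T@(np.array(target)-T[:3,3])/10
    return np.round(np.r_[t,R.from_matrix(T[:3,:3].T@G).as_rotvec()],3).tolist()
E
python3 - <<'E'
from h import *
S=img('scene');D=img('side');k=1.5625
def c(d,n,u,v,z): print(n,np.round(cast(d,u/k,v/k,z)[:2],0))
for n,u,v,z in [('backR rail top',495,473,98),('backL rail top',325,468,98),('backRbody',495,487,88),('backLbody',327,482,88),('frontRail R',488,290,98),('frontrailL',352,288,98),('handle',403,283,130),('knobtop',446,268,152),('tin top',552,304,66),('cartonA top',560,353,62),('cartonB top',237,297,62),('redA',599,291,60),('redB',557,396,60),('oldtin1',447,327,74),('oldtin2',445,352,74),('oldcarton',391,328,70),('botbase',183,385,10)]: c(S,n,u,v,z)
for n,u,v,z in [('knobtop',350,301,152),('tin',284,389,66),('cartonA',240,367,62),('cartonB',472,269,62),('redA',264,435,60),('frontLeft body top corner',365,362,88),('backleft top',203,281,88)]: c(D,n,u,v,z)
a=cv2.resize(S['bgr'][150:330,200:400],(800,720),interpolation=cv2.INTER_CUBIC)[:600];cv2.imwrite('pics/c1.png',a)
E
```

```text
backR rail top [895. 229.]
backL rail top [912. -48.]
backRbody [914. 230.]
backLbody [932. -42.]
frontRail R [458. 205.]
frontrailL [477. -76.]
handle [488.  33.]
knobtop [459. 118.]
tin top [454. 339.]
cartonA top [587. 351.]
cartonB top [ 489. -324.]
redA [399. 441.]
redB [694. 341.]
oldtin1 [549. 127.]
oldtin2 [617. 128.]
oldcarton [558.  15.]
botbase [ 694. -385.]
knobtop [496. 122.]
tin [458. 340.]
cartonA [581. 352.]
cartonB [ 486. -324.]
redA [393. 439.]
frontLeft body top corner [384. 193.]
backleft top [899. 227.]
```

View pics/c1.png

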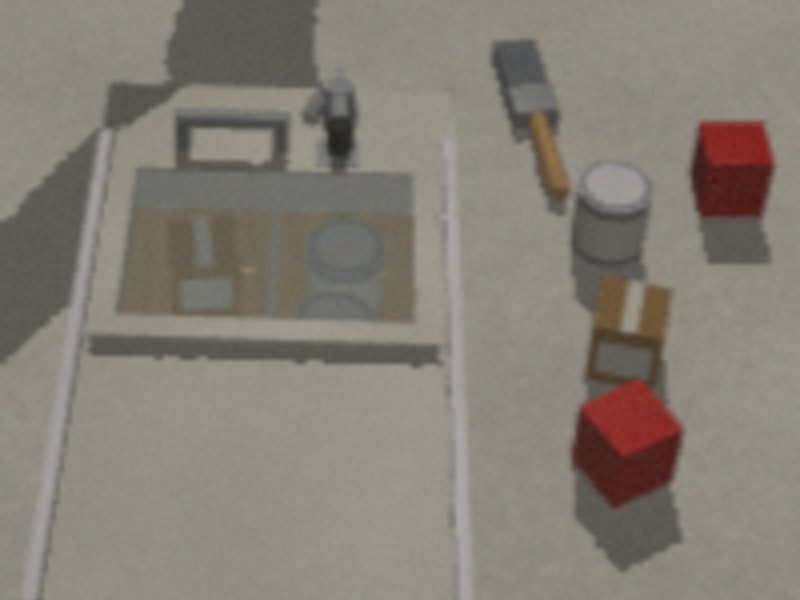

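Request:
{"name": "send_rows", "arguments": {"rows": [[[28.7,-32,-4.9,0,0,0],[28.7,-32,-4.9,0,0,0],[28.7,-32,-4.9,0,0,0],[28.7,-32,-4.9,0,0,0],[28.7,-32,-4.9,0,0,0],[28.7,-32,-4.9,0,0,0],[28.7,-32,-4.9,0,0,0],[28.7,-32,-4.9,0,0,0],[28.7,-32,-4.9,0,0,0],[28.7,-32,-4.9,0,0,0]]]}}

```text
clock: 1.25
eef_pos: [361.0, -246.3, 353.6]
tool_rot: [-3.141, -0.003, 0.253]
force: [-0.4, -0.6, -0.4]
width: 85.4
gripper_force: 0.0
```

Request:
{"name": "send_rows", "arguments": {"rows": [[[28.7,-32,-4.9,0,0,0.18],[28.7,-32,-4.9,0,0,0.18],[28.7,-32,-4.9,0,0,0.18],[28.7,-32,-4.9,0,0,0.18],[28.7,-32,-4.9,0,0,0.18],[28.7,-32,-4.9,0,0,0.18],[28.7,-32,-4.9,0,0,0.18],[28.7,-32,-4.9,0,0,0.18],[28.7,-32,-4.9,0,0,0.18],[28.7,-32,-4.9,0,0,0.18]]], "grip": 165}}

```text
clock: 2.25
eef_pos: [561.0, 135.4, 401.8]
tool_rot: [-3.137, -0.002, 0.072]
force: [-0.6, 0.3, 0.6]
width: 30.4
gripper_force: 0.0
```

```bash
python3 - <<'E'
from h import *
W=img('wrist','w1');s=ctrl.read_state();print(s['clock'],s['eef_pos'],s['tool_rot'],s['width'])
np.savetxt('lock.txt',[464,65,.063])
L=lock()
v=W['bgr'].copy()
for p in [(-70,145,88),(-70,-145,88),(0,120,88),(0,-120,88),(45,50,152),(20,-35,136),(-30,50,100),(460,145,88),(460,-145,88)]:
    u=proj(W,(L@np.array([*p,1]))[:3]);print(p,u.round());cv2.drawMarker(v,tuple(int(x) for x in u.round()),(0,0,255),1,8)
cv2.imwrite('pics/w1b.png',cv2.resize(v,(800,600),interpolation=cv2.INTER_CUBIC))
E
```

```text
2.3 [560.04712053 131.64604181 401.38267792] [-3.14063264e+00  2.36236957e-05  6.87846096e-02] 30.270848472718654
(-70, 145, 88) [202. 275.]
(-70, -145, 88) [398. 277.]
(0, 120, 88) [218. 232.]
(0, -120, 88) [388. 233.]
(45, 50, 152) [270. 220.]
(20, -35, 136) [337. 234.]
(-30, 50, 100) [267. 255.]
(460, 145, 88) [ 177. -211.]
(460, -145, 88) [ 482. -208.]
```

View pics/w1b.png

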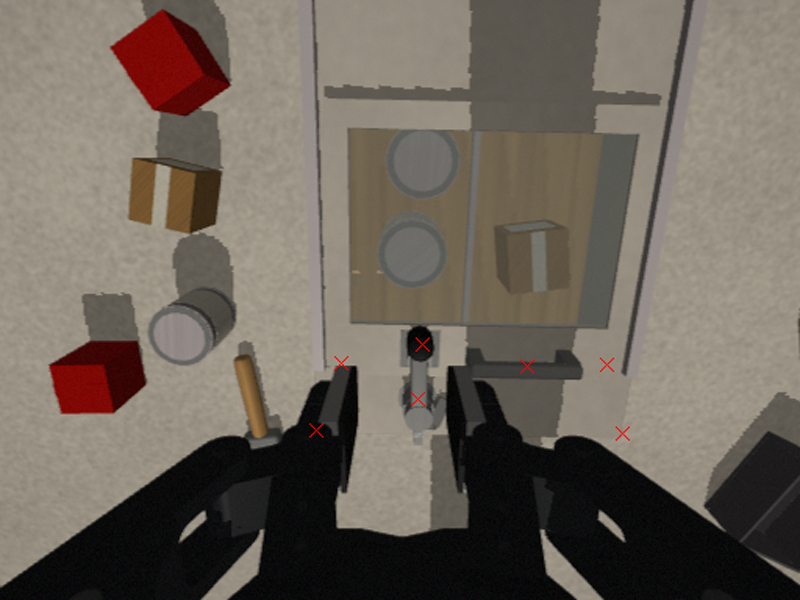

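The wrist view shows the latch knob at (419,342), the cover handle at (525,364), old tins at (412,252) and (422,162), the old carton at (532,250), the new tin at (182,334) and the new carton at (155,190). The projected marks agree with the lock-up pose. Next I refine the yaw and compute the first moves.

```bash
python3 - <<'E'
from h import *
W=img('wrist');k=1.5625;L=lock();Li=np.linalg.inv(L)
def c(n,u,v,z):
    p=cast(W,u/k,v/k,z);print(n,p[:2].round(1),'lock',(Li@np.append(p,1))[:2].round(1))
for a in [('knob',419,341,152),('handleL',468,363,136),('handleR',581,363,136),('strip a',474,133,20),('strip b',465,320,20),('railR a',697,5,98),('railR b',628,373,98),('railL a',309,5,98),('railL b',320,367,98),('t1',412,252,74),('t2',422,160,74),('newtin',180,334,66),('cA1',133,159,62),('cA2',188,164,62),('cA3',179,228,62),('cA4',130,221,62),('oc1',496,231,70),('oc2',556,222,70),('oc3',569,286,70),('oc4',508,293,70)]: c(*a)
for n,x,y,z in [('above knob',45,50,250),('at knob',45,50,209)]:
    print(n,move((L@[x,y,z,1])[:3],.065))
E
```

```text
knob [506.3 115.1] lock [45.4 47.4]
handleL [483.8  73.9] lock [20.4  7.6]
handleR [490.1 -15.2] lock [ 21.  -81.7]
strip a [660.6  72.3] lock [196.7  -5. ]
strip b [479.3  60.5] lock [14.9 -5.4]
railR a [751.4 -63. ] lock [ 278.8 -145.8]
railR b [466.8 -75.8] lock [  -6.1 -140.7]
railL a [732.5 209.1] lock [277.  126.9]
railL b [453.7 196.6] lock [ -2. 132.]
t1 [557.2 122.5] lock [96.6 51.6]
t2 [634.  120.2] lock [173.1  44.4]
newtin [462.8 333.1] lock [ 15.7 267.6]
cA1 [617.8 363.1] lock [172.3 287.8]
cA2 [617. 317.] lock [168.5 241.9]
cA3 [561.9 328.6] lock [114.3 256.9]
cA4 [565.1 371.1] lock [120.2 299.1]
oc1 [579.8  51.3] lock [114.7 -21. ]
oc2 [591.1   0.8] lock [122.8 -72.1]
oc3 [535.3 -20.5] lock [ 65.8 -89.8]
oc4 [525.   33.2] lock [ 58.9 -35.6]
above knob [-5.421, 0.774, 15.131, 0.001, 0.001, 0.001]
at knob [-5.417, 0.77, 19.231, 0.001, 0.001, 0.001]
```

Request:
{"name": "send_rows", "arguments": {"rows": [[[-5.5,1.3,5,0,0,0],[-5.5,1.3,10,0,0,0],[-5.5,1.3,15,0,0,0],[-5.5,1.3,15,0,0,0],[-5.5,1.3,16,0,0,0],[-5.5,1.3,17,0,0,0],[-5.5,1.3,18,0,0,0],[-5.5,1.3,19,0,0,0],[-5.5,1.3,19.2,0,0,0],[-5.5,1.3,19.2,0,0,0]]], "grip": 135}}

```text
clock: 3.35
eef_pos: [505.4, 112.9, 209.8]
tool_rot: [3.142, 0.0, 0.065]
force: [-0.2, -0.1, -0.3]
width: 40.2
gripper_force: 0.0
```

```bash
python3 - <<'E'
from h import *
np.savetxt('lock.txt',[464.5,62,.06])
s=ctrl.read_state();print(s['eef_pos'],s['force'],s['width'])
W=img('wrist','w2');cv2.imwrite('pics/w2b.png',W['bgr'])
L=lock()
for a in [.2,.4,.6,.8,1.0,1.2,1.4,1.5,1.56]:
    p=(L@[-30+75*np.cos(a),50+75*np.sin(a),209,1])[:3];print(a,move(p,.06+a))
E
```

```text
[505.37212047 112.90900234 209.84388471] [-0.1597798  -0.08620516 -0.29368519] 40.191858303882725
0.2 [-0.043, -1.646, 0.114, -0.0, -0.001, -0.195]
0.4 [-0.478, -3.079, 0.113, 0.0, -0.001, -0.395]
0.6 [-1.19, -4.397, 0.113, 0.0, -0.001, -0.595]
0.8 [-2.149, -5.547, 0.113, 0.0, -0.001, -0.795]
1.0 [-3.317, -6.483, 0.112, 0.0, -0.0, -0.995]
1.2 [-4.648, -7.169, 0.112, 0.0, -0.0, -1.195]
1.4 [-6.089, -7.577, 0.111, 0.0, -0.0, -1.395]
1.5 [-6.833, -7.671, 0.11, 0.0, -0.0, -1.495]
1.56 [-7.282, -7.692, 0.11, 0.0, -0.0, -1.555]
```

View pics/w2b.png

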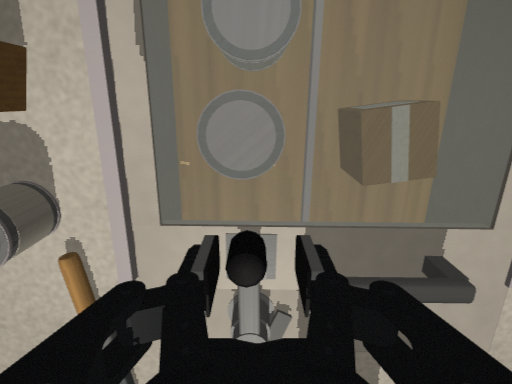

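Request:
{"name": "send_rows", "arguments": {"rows": [[[0,0,0.1,0,0,0],[0,-1.0,0.1,0,0,-0.1],[0,-1.65,0.1,0,0,-0.2],[-0.2,-2.4,0.1,0,0,-0.3],[-0.5,-3.1,0.1,0,0,-0.4],[-0.8,-3.75,0.1,0,0,-0.5],[-1.2,-4.4,0.1,0,0,-0.6],[-1.65,-5.0,0.1,0,0,-0.7],[-2.15,-5.55,0.1,0,0,-0.8],[-3.3,-6.5,0.1,0,0,-0.9]]], "grip": 165}}

```text
clock: 4.4
eef_pos: [473.2, 174.9, 210.9]
tool_rot: [3.134, -0.007, 0.965]
force: [6.7, -0.1, 1.1]
width: 30.0
gripper_force: 3.6
```

```bash
python3 - <<'E'
from h import *
s=ctrl.read_state();print(s['eef_pos'],s['tool_rot'],s['force'],s['width'])
L=lock()
for a in [1.0,1.1,1.2,1.3,1.4,1.5,1.58]:
    p=(L@[-30+75*np.cos(a),50+75*np.sin(a),209,1])[:3];print(a,move(p,.06+a))
E
```

```text
[473.2146003  174.90462547 210.91408581] [ 3.13386529 -0.00748702  0.96520768] [ 6.67104201 -0.13580559  1.06008239] 30.044419840873843
1.0 [-0.234, -0.448, 0.186, 0.008, -0.007, -0.095]
1.1 [-0.342, -1.19, 0.18, 0.008, -0.007, -0.195]
1.2 [-0.523, -1.917, 0.173, 0.009, -0.006, -0.295]
1.3 [-0.777, -2.623, 0.165, 0.009, -0.006, -0.395]
1.4 [-1.099, -3.299, 0.158, 0.009, -0.005, -0.495]
1.5 [-1.488, -3.941, 0.15, 0.01, -0.005, -0.595]
1.58 [-1.844, -4.423, 0.143, 0.01, -0.005, -0.675]
```

Request:
{"name": "send_rows", "arguments": {"rows": [[[-0.23,-0.45,0.1,0,0,-0.1],[-0.34,-1.2,0.1,0,0,-0.2],[-0.5,-1.9,0.1,0,0,-0.3],[-0.8,-2.6,0.1,0,0,-0.4],[-1.1,-3.3,0.1,0,0,-0.5],[-1.5,-3.95,0.1,0,0,-0.6],[-1.8,-4.4,0.1,0,0,-0.66],[-1.8,-4.4,0.1,0,0,-0.66],[-1.8,-4.4,0.1,0,0,-0.66]]]}}

```text
clock: 5.3
eef_pos: [423.3, 186.0, 208.8]
tool_rot: [3.138, -0.001, 1.623]
force: [2.0, 1.1, 0.4]
width: 29.9
gripper_force: 1.1
```

```bash
python3 - <<'E'
from h import *
s=ctrl.read_state();print(s['eef_pos'],s['tool_rot'],s['force'],s['width'])
L=lock();S=img('scene')
cv2.imwrite('pics/s2.png',cv2.resize(S['bgr'][150:270,200:360],(800,600),interpolation=cv2.INTER_CUBIC))
print(move((L@[-25,125,290,1])[:3],.06+1.5))
E
```

```text
[423.30395264 185.9775128  208.83641613] [ 3.13812767e+00 -1.19081028e-03  1.62300306e+00] [2.03214851 1.14181428 0.41242232] 29.898495540310385
[-0.148, 0.979, -8.149, 0.002, -0.001, 0.064]
```

View pics/s2.png

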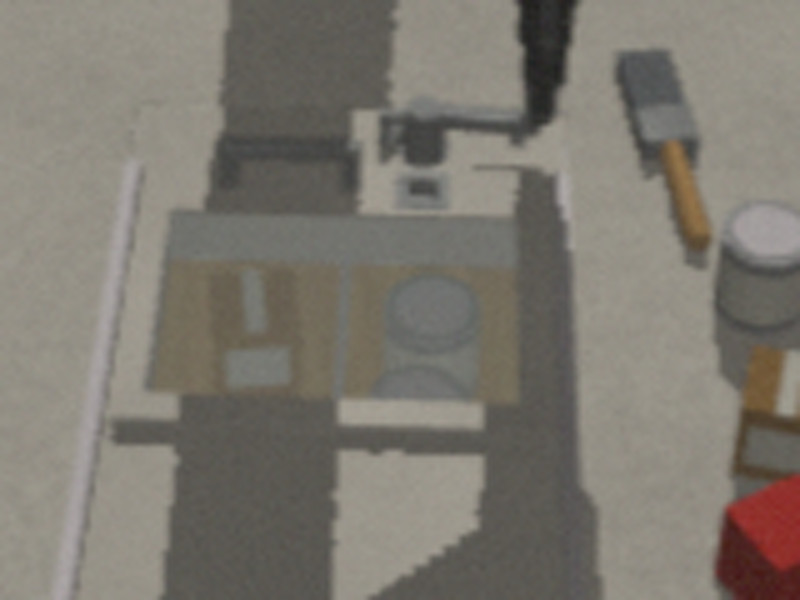

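The crop shows the lever from the pivot at (420,105) to the fingers at (525,115), along +y, so the latch is parked. Next I raise the arm and go to the front of the cover handle.

Request:
{"name": "send_rows", "arguments": {"rows": [[[0,0.3,0,0,0,0.02],[0,0.3,-4,0,0,0.02],[0,0.3,-8,0,0,0.02],[0,0.3,-8,0,0,0.02]]]}}

```text
clock: 5.75
eef_pos: [425.5, 187.9, 291.4]
tool_rot: [3.136, -0.003, 1.605]
force: [0.7, -0.5, 1.1]
width: 30.4
gripper_force: 0.0
```

```bash
python3 - <<'E'
from h import *
L=lock()
print(pose()[:3,3])
print(move((L@[-8,-35,230,1])[:3],.06));print(move((L@[-8,-35,187,1])[:3],.06))
E
```

```text
[425.54446561 187.90090546 291.3795808 ]
[-16.253, 2.717, 6.106, 0.002, -0.006, 1.545]
[-16.266, 2.694, 10.406, 0.002, -0.006, 1.545]
```

Request:
{"name": "send_rows", "arguments": {"rows": [[[-16.3,2.7,0,0,0,1.54],[-16.3,2.7,0,0,0,1.54],[-16.3,2.7,0,0,0,1.54],[-16.3,2.7,0,0,0,1.54],[-16.3,2.7,0,0,0,1.54],[-16.3,2.7,6,0,0,1.54],[-16.3,2.7,6,0,0,1.54],[-16.3,2.7,6,0,0,1.54],[-16.3,2.7,6,0,0,1.54],[-16.3,2.7,6,0,0,1.54]]], "grip": 255}}

```text
clock: 6.75
eef_pos: [455.9, 24.5, 226.7]
tool_rot: [-3.141, 0.004, 0.099]
force: [0.8, 0.4, -0.1]
width: -0.4
gripper_force: 0.0
```

Request:
{"name": "send_rows", "arguments": {"rows": [[[0,0,0,0,0,0.07],[0,0,2,0,0,0.07],[0,0,4.3,0,0,0.07],[0,0,4.3,0,0,0.07],[0,0,4.3,0,0,0.07]]]}}

```text
clock: 7.25
eef_pos: [456.3, 24.4, 184.4]
tool_rot: [3.141, 0.003, 0.035]
force: [0.8, 0.5, 0.2]
width: 0.1
gripper_force: 0.0
```

```bash
python3 - <<'E'
from h import *
L=lock();s=ctrl.read_state()
print(s['eef_pos'],s['tool_rot'],s['force'])
print(move((L@[5,-35,187,1])[:3],.06));print(move((L@[226,-35,187,1])[:3],.06))
E
```

```text
[456.31964918  24.37226914 184.40496081] [3.14149717e+00 2.94401797e-03 3.52987437e-02] [0.79524167 0.54666933 0.2016357 ]
[1.536, -0.245, -0.264, 0.0, 0.003, -0.025]
[23.629, -0.791, -0.329, 0.0, 0.003, -0.025]
```

Request:
{"name": "send_rows", "arguments": {"rows": [[[1.5,-0.2,-0.2,0,0,-0.03],[4,-0.2,-0.2,0,0,-0.03],[7,-0.3,-0.2,0,0,-0.03],[10,-0.4,-0.3,0,0,-0.03],[13,-0.5,-0.3,0,0,-0.03],[16,-0.6,-0.3,0,0,-0.03],[19,-0.7,-0.3,0,0,-0.03],[21.5,-0.8,-0.3,0,0,-0.03],[23,-0.8,-0.3,0,0,-0.03],[23.2,-0.8,-0.3,0,0,-0.03]]]}}

```text
clock: 8.25
eef_pos: [684.2, 38.9, 187.7]
tool_rot: [3.14, 0.015, 0.064]
force: [-16.3, -3.2, 8.1]
width: -0.2
gripper_force: 7.7
```

Request:
{"name": "send_rows", "arguments": {"rows": [[[0,0,0,0,0,0],[0,0,0,0,0,0]]]}}

```text
clock: 8.45
eef_pos: [684.1, 38.9, 187.7]
tool_rot: [3.14, 0.012, 0.064]
force: [-9.7, -3.3, 4.1]
width: 0.1
gripper_force: 5.3
```

```bash
python3 - <<'E'
from h import *
L=lock();S=img('scene')
v=S['bgr'][150:330,180:420];cv2.imwrite('pics/s3.png',cv2.resize(v,(800,600),interpolation=cv2.INTER_CUBIC))
print(np.linalg.inv(L)@np.append(pose()[:3,3],1))
print(move((L@[60,0,300,1])[:3],.06))
E
```

```text
[217.79697422 -36.31206503 187.71220439   1.        ]
[-15.899, -3.675, -11.045, 0.002, 0.012, 0.004]
```

View pics/s3.png

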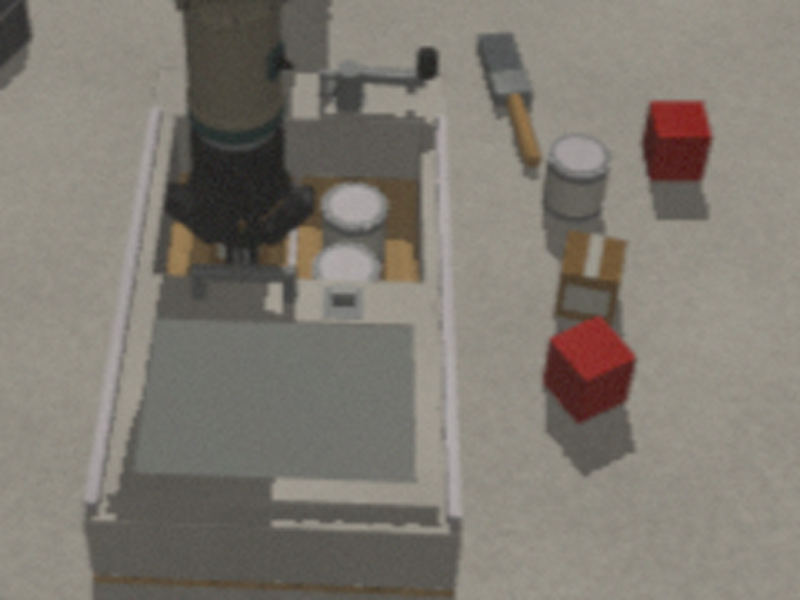

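The cover is fully back, with its handle at (243,272) against the stop and the latch parked at (425,65). I back off, then look into the bay from above.

Request:
{"name": "send_rows", "arguments": {"rows": [[[-1.5,0,0,0,0,0],[-3,0,-4,0,0,0],[-7,-1.8,-8,0,0,0],[-11.9,-3.6,-11,0,0,0],[-15.9,-3.6,-13,0,0,0],[-15.9,-3.6,-15,0,0,0],[-15.9,-3.6,-15,0,0,0],[-15.9,-3.6,-15,0,0,0]]], "grip": 30}}

```text
clock: 9.3
eef_pos: [528.1, 65.8, 339.4]
tool_rot: [-3.141, -0.003, 0.065]
force: [-0.5, -0.0, -0.1]
width: 75.6
gripper_force: 0.0
```

```bash
python3 - <<'E'
from h import *
L=lock();W=img('wrist');v=W['bgr'].copy()
print(pose()[:3,3])
for p in [(0,120,88),(0,-120,88),(215,120,8),(215,-120,8),(0,0,20),(215,0,20)]:
    u=proj(W,(L@np.array([*p,1]))[:3]);cv2.drawMarker(v,tuple(int(x) for x in u.round()),(0,0,255),1,8)
cv2.imwrite('pics/w3.png',cv2.resize(v,(800,600),interpolation=cv2.INTER_CUBIC));np.save('w3.npy',W['E'])
E
```

```text
[528.11473809  65.57838833 338.32001551]
```

View pics/w3.png

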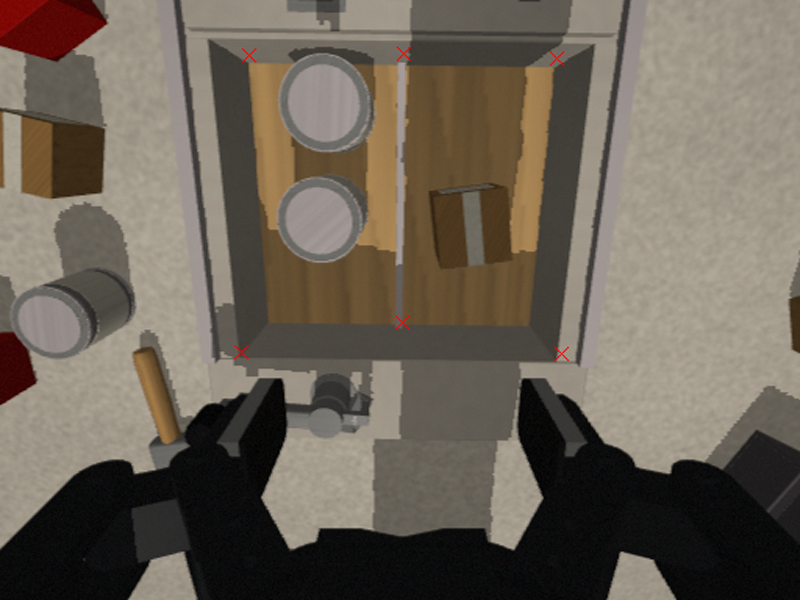

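```bash
python3 - <<'E'
from h import *
np.savetxt('lock.txt',[460,62,.063])
L=lock();W=img('wrist');k=1.5625;Li=np.linalg.inv(L);W['E']=np.load('w3.npy')
def c(n,u,v,z):
    p=cast(W,u/k,v/k,z);print(n,p[:2].round(1),'lock',(Li@np.append(p,1))[:2].round(1));return p
for a in [('t1',320,219,74),('t2',324,102,74),('front edge',400,360,88),('backfloor',400,65,8),('wallL',210,200,88),('wallR',590,200,88)]: c(*a)
q=[c(*a) for a in [('oc1',430,192,70),('oc2',506,186,70),('oc3',511,259,70),('oc4',440,268,70)]]
m=sum(q)/4;e=q[0]-q[3]+q[1]-q[2];print('oc',(Li@np.append(m,1))[:2],np.arctan2(e[1],e[0])-.063)
for n,x,y,z in [('t1 above',93,50,185),('t1',93,50,107)]:print(n,move((L@[x,y,z,1])[:3],.063))
E
```

```text
t1 [558.  126.4] lock [101.8  58.1]
t2 [635.9 124.7] lock [179.5  51.5]
front edge [458.   62.3] lock [-2.   0.5]
backfloor [672.9  76.4] lock [213.4   1. ]
wallL [567.9 198.8] lock [116.3 129.8]
wallR [584.7 -58.9] lock [ 116.8 -128.6]
oc1 [581.7  48.9] lock [120.7 -20.8]
oc2 [589.4  -4.7] lock [125.  -74.8]
oc3 [537.1 -15.4] lock [ 72.1 -82.1]
oc4 [526.8  36.8] lock [ 65.1 -29.4]
oc [ 95.69254702 -51.76160384] 0.146591969411923
t1 above [2.492, -5.08, 15.258, 0.0, 0.0, 0.001]
t1 [2.495, -5.08, 23.058, 0.0, 0.0, 0.001]
```

Request:
{"name": "send_rows", "arguments": {"rows": [[[3.4,-5.9,5,0,0,0],[3.4,-5.9,10,0,0,0],[3.4,-5.9,14,0,0,0],[3.4,-5.9,15,0,0,0],[3.4,-5.9,15,0,0,0],[3.4,-5.9,18,0,0,0],[3.4,-5.9,21,0,0,0],[3.4,-5.9,23,0,0,0],[3.4,-5.9,23,0,0,0],[3.4,-5.9,23,0,0,0]]]}}

```text
clock: 10.4
eef_pos: [559.0, 126.4, 108.5]
tool_rot: [3.142, -0.001, 0.064]
force: [0.7, -0.2, 0.0]
width: 75.4
gripper_force: 0.0
```

Request:
{"name": "send_rows", "arguments": {"rows": [[[0,0,0,0,0,0],[0,0,0,0,0,0],[0,0,0,0,0,0],[0,0,0,0,0,0],[0,0,0,0,0,0]]], "grip": 255}}

```text
clock: 10.9
eef_pos: [558.8, 126.9, 109.2]
tool_rot: [-3.141, -0.002, 0.064]
force: [0.5, -1.1, 5.7]
width: 58.8
gripper_force: 64.3
```

```bash
python3 - <<'E'
from h import *
L=lock();s=ctrl.read_state();print(np.linalg.inv(L)@np.append(pose()[:3,3],1),s['force'],s['width'])
print(move((L@[34,56,112,1])[:3],.063))
E
```

```text
[102.71802561  58.56886609 109.17198549   1.        ] [ 0.46875569 -1.09361917  5.67274267] 58.79446689636937
[-6.872, 0.247, -0.298, -0.0, -0.002, 0.001]
```

Request:
{"name": "send_rows", "arguments": {"rows": [[[0,0,-0.6,0,0,0],[-1.5,0.1,-0.6,0,0,0],[-3,0.1,-0.6,0,0,0],[-5,0.2,-0.6,0,0,0],[-6.8,0.2,-0.6,0,0,0],[-6.8,0.2,-0.6,0,0,0],[-6.8,0.2,-0.6,0,0,0],[-6.8,0.2,0,0,0,0],[-6.8,0.2,0.1,0,0,0],[-6.8,0.2,0.1,0,0,0]]]}}

```text
clock: 11.9
eef_pos: [491.6, 120.8, 109.1]
tool_rot: [-3.141, -0.003, 0.065]
force: [-3.9, -0.7, 26.0]
width: 58.5
gripper_force: 70.2
```

Request:
{"name": "send_rows", "arguments": {"rows": [[[0,0,0,0,0,0],[0,0,0,0,0,0],[0,0,0,0,0,0],[0,0,-4,0,0,0],[0,0,-8,0,0,0],[5,0.2,-8,0,0,0],[10,0.4,-8,0,0,0],[14.6,0.4,-8,0,0,0],[14.6,0.4,-8,0,0,0],[14.6,0.4,-8,0,0,0]]], "grip": 30}}

```text
clock: 12.9
eef_pos: [636.3, 125.6, 185.7]
tool_rot: [3.142, 0.002, 0.064]
force: [-0.8, 0.2, -0.3]
width: 75.3
gripper_force: 0.0
```

```bash
python3 - <<'E'
from h import *
L=lock();s=ctrl.read_state();print(np.linalg.inv(L)@np.append(pose()[:3,3],1),s['force'],s['width'])
print(move((L@[180,52,109,1])[:3],.063))
E
```

```text
[179.94468709  52.35698389 185.6650383    1.        ] [-0.75210338  0.16406205 -0.29781266] 75.3052892901885
[0.018, 0.035, 7.666, 0.0, 0.002, 0.001]
```

Request:
{"name": "send_rows", "arguments": {"rows": [[[0,0,3,0,0,0],[0,0,6,0,0,0],[0,0,7.6,0,0,0],[0,0,7.6,0,0,0],[0,0,7.6,0,0,0]]]}}

```text
clock: 13.4
eef_pos: [636.0, 126.1, 111.3]
tool_rot: [-3.141, 0.0, 0.065]
force: [0.4, 0.5, -0.7]
width: 75.4
gripper_force: 0.0
```

Request:
{"name": "send_rows", "arguments": {"rows": [[[0,0,0,0,0,0],[0,0,0,0,0,0],[0,0,0,0,0,0],[0,0,0,0,0,0],[0,0,0,0,0,0]]], "grip": 255}}

```text
clock: 13.9
eef_pos: [637.3, 126.1, 112.9]
tool_rot: [-3.141, -0.003, 0.065]
force: [-0.6, -0.3, 6.9]
width: 58.3
gripper_force: 65.0
```

Request:
{"name": "send_rows", "arguments": {"rows": [[[0,0,-0.6,0,0,0],[-1.5,-0.1,-0.6,0,0,0],[-3,-0.2,-0.6,0,0,0],[-5,-0.3,-0.6,0,0,0],[-7,-0.4,-0.6,0,0,0],[-7.9,-0.4,-0.6,0,0,0],[-7.9,-0.4,-0.6,0,0,0],[-7.9,-0.4,-0.2,0,0,0],[-7.9,-0.4,0,0,0,0],[-7.9,-0.4,0,0,0,0]]]}}

```text
clock: 14.9
eef_pos: [558.9, 125.0, 112.9]
tool_rot: [-3.141, -0.003, 0.064]
force: [-4.6, -0.1, 15.3]
width: 58.7
gripper_force: 66.6
```

Request:
{"name": "send_rows", "arguments": {"rows": [[[0,0,0,0,0,0],[0,0,0,0,0,0],[0,0,0,0,0,0],[0,0,-4,0,0,0],[0,0,-8,0,0,0],[0,4,-9,0,0,0],[0,8,-9,0,0,0],[-0.6,10.8,-9,0,0,0],[-0.6,10.8,-9,0,0,0],[-0.6,10.8,-9,0,0,0]]], "grip": 30}}

```text
clock: 15.9
eef_pos: [558.3, 15.9, 200.8]
tool_rot: [-3.141, -0.0, 0.063]
force: [-0.1, 0.8, -0.4]
width: 75.4
gripper_force: 0.0
```

```bash
python3 - <<'E'
from h import *
L=lock();s=ctrl.read_state();print(np.linalg.inv(L)@np.append(pose()[:3,3],1),s['force'],s['width'])
print(move((L@[96,-52,108,1])[:3],.063+.147))
W=img('wrist','w4');S=img('scene','s4')
cv2.imwrite('pics/w4b.png',np.hstack([W['bgr'],cv2.resize(S['bgr'][160:280,200:296],(288,360)).copy() if 0 else cv2.resize(S['bgr'][160:280,200:296],(288,384))]))
E
```

```text
[ 95.1674618  -52.15257404 200.75101361   1.        ] [-0.10540753  0.82684541 -0.38651335] 75.44696669957064
[0.083, -0.013, 9.275, -0.0, -0.0, -0.147]
```

View pics/w4b.png

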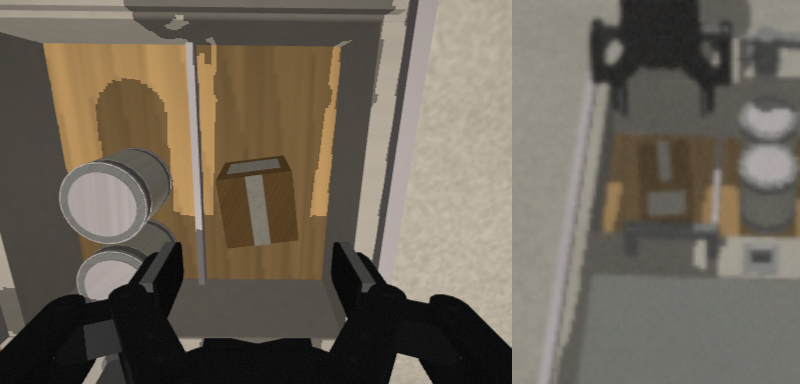

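Request:
{"name": "send_rows", "arguments": {"rows": [[[0.1,0,1,0,0,-0.15],[0.1,0,3,0,0,-0.15],[0.1,0,6,0,0,-0.15],[0.1,0,9.2,0,0,-0.15],[0.1,0,9.2,0,0,-0.15],[0.1,0,9.2,0,0,-0.15]]]}}

```text
clock: 16.6
eef_pos: [559.1, 18.0, 108.9]
tool_rot: [-3.141, 0.001, 0.217]
force: [0.0, -0.4, 0.4]
width: 75.2
gripper_force: 0.0
```

Request:
{"name": "send_rows", "arguments": {"rows": [[[0,0,0,0,0,0],[0,0,0,0,0,0],[0,0,0,0,0,0],[0,0,0,0,0,0],[0,0,-0.6,0,0,0],[0,0,-0.6,0,0,0]]], "grip": 255}}

```text
clock: 17.2
eef_pos: [559.5, 16.6, 116.0]
tool_rot: [3.141, -0.001, 0.215]
force: [0.1, 0.7, -2.3]
width: 53.3
gripper_force: 63.8
```

```bash
python3 - <<'E'
from h import *
L=lock();s=ctrl.read_state();print(np.linalg.inv(L)@np.append(pose()[:3,3],1),s['force'],s['width'])
print(move((L@[34,-56,115,1])[:3],.063))
E
```

```text
[ 96.42240913 -51.57431417 116.00081039   1.        ] [ 0.06938049  0.65040713 -2.28844194] 53.298627296683705
[-6.238, -0.505, 0.091, 0.0, -0.001, 0.152]
```

Request:
{"name": "send_rows", "arguments": {"rows": [[[-2,-0.2,0,0,0,0.05],[-4,-0.3,0,0,0,0.1],[-6.2,-0.5,0,0,0,0.15],[-6.2,-0.5,0,0,0,0.15],[-6.2,-0.5,0,0,0,0.15],[-6.2,-0.5,0.4,0,0,0.15],[-6.2,-0.5,0.6,0,0,0.15],[-6.2,-0.5,0.6,0,0,0.15]]]}}

```text
clock: 18.0
eef_pos: [499.2, 8.6, 110.9]
tool_rot: [3.141, -0.003, 0.065]
force: [-4.2, 0.1, 20.7]
width: 53.3
gripper_force: 66.8
```

Request:
{"name": "send_rows", "arguments": {"rows": [[[0,0,0,0,0,0],[0,0,0,0,0,0],[0,0,0,0,0,0],[0,0,-4,0,0,0],[0,0,-8,0,0,0],[0,-4,-12,0,0,0],[0,-8,-16,0,0,0],[0,-12,-20,0,0,0],[0,-17,-21,0,0,0],[0,-22,-21,0,0,0]]], "grip": 10}}

```text
clock: 19.0
eef_pos: [485.4, 211.9, 319.8]
tool_rot: [-3.14, -0.005, 0.063]
force: [1.3, 0.2, 0.4]
width: 82.1
gripper_force: 0.0
```

Request:
{"name": "send_rows", "arguments": {"rows": [[[0.5,-5,0,0,0,0],[1,-10,0,0,0,0],[2,-14,0,0,0,0],[2,-14,0,0,0,0],[2,-14,0,0,0,0]]]}}

```text
clock: 19.5
eef_pos: [494.8, 352.2, 316.3]
tool_rot: [3.141, 0.001, 0.067]
force: [0.6, -0.1, 0.2]
width: 81.9
gripper_force: 0.0
```

```bash
python3 - <<'E'
from h import *
s=ctrl.read_state();print(s['eef_pos'],s['tool_rot'],s['width'])
W=img('wrist','w5');np.save('w5.npy',W['E'])
cv2.imwrite('pics/w5b.png',cv2.resize(W['bgr'],(800,600),interpolation=cv2.INTER_CUBIC))
E
```

```text
[494.78178375 352.20642933 316.28204566] [3.14060637e+00 1.33799508e-03 6.68148624e-02] 81.91775770627342
```

View pics/w5b.png

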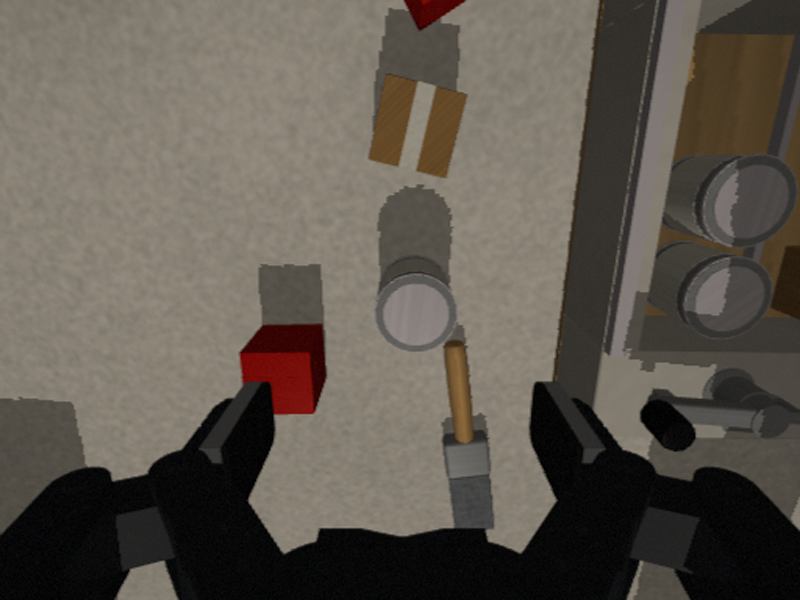

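```bash
python3 - <<'E'
from h import *
L=lock();W=img('wrist');k=1.5625;W['E']=np.load('w5.npy');T=pose()
def c(n,u,v,z):
    p=cast(W,u/k,v/k,z);print(n,p[:2].round(1));return p
t=c('tin',416,312,66);c('brush',455,345,12)
q=[c(*a) for a in [('1',386,74,62),('2',467,94,62),('3',446,178,62),('4',369,159,62)]]
m=sum(q)/4;e=q[0]-q[3]+q[1]-q[2];y=np.arctan2(e[1],e[0]);print('cA',m,y)
c('old1',728,291,74);c('old2',748,198,74);print(np.linalg.inv(L)@np.append(cast(W,728/k,291/k,74),1),np.linalg.inv(L)@np.append(cast(W,748/k,198/k,74),1))
print(move([t[0],t[1],109],.063))
E
```

```text
tin [462.9 339.2]
brush [416.6 299.8]
1 [619.3 370.2]
2 [611.2 317.6]
3 [558.3 326.1]
4 [567.  378.6]
cA [588.93534613 348.11210416  62.        ] -0.15849229968939443
old1 [495.7 122.5]
old2 [559.4 127.1]
[39.44636493 58.18082159 74.          1.        ] [103.33748646  58.75721714  74.           1.        ]
[-3.307, 0.819, 20.772, 0.002, 0.001, 0.0]
```

Request:
{"name": "send_rows", "arguments": {"rows": [[[-3.4,0.8,5,0,0,0],[-3.4,0.8,10,0,0,0],[-3.4,0.8,13,0,0,0],[-3.4,0.8,13,0,0,0],[-3.4,0.8,16,0,0,0],[-3.4,0.8,19,0,0,0],[-3.4,0.8,20.7,0,0,0],[-3.4,0.8,20.7,0,0,0],[-3.4,0.8,20.7,0,0,0],[-3.4,0.8,20.7,0,0,0]]]}}

```text
clock: 20.6
eef_pos: [463.2, 341.8, 112.4]
tool_rot: [-3.14, -0.003, 0.064]
force: [0.1, 0.5, 0.5]
width: 82.1
gripper_force: 0.0
```

Request:
{"name": "send_rows", "arguments": {"rows": [[[0,0,0,0,0,0],[0,0,0,0,0,0],[0,0,0,0,0,0],[0,0,0,0,0,0],[0,0,-4,0,0,0],[0,0,-8,0,0,0],[0,0,-13,0,0,0],[0,0,-13.5,0,0,0],[0,0,-13.5,0,0,0]]], "grip": 255}}

```text
clock: 21.5
eef_pos: [462.2, 341.6, 246.7]
tool_rot: [-3.14, -0.003, 0.065]
force: [-0.7, -0.1, -4.0]
width: 58.0
gripper_force: 67.7
```

```bash
python3 - <<'E'
from h import *
L=lock();s=ctrl.read_state();print(s['eef_pos'],s['force'],s['width'])
print(move((L@[170,57,240,1])[:3],.063),move((L@[170,57,117,1])[:3],.063))
E
```

```text
[462.17529755 341.55568562 246.68463808] [-0.74801314 -0.06009737 -4.04960552] 57.96632951831759
[14.985, 22.212, 0.674, -0.001, -0.003, 0.002] [14.953, 22.23, 12.974, -0.001, -0.003, 0.002]
```

Request:
{"name": "send_rows", "arguments": {"rows": [[[3,4.4,0,0,0,0],[6,8.8,0,0,0,0],[9,13.3,0,0,0,0],[12,17.8,0,0,0,0],[15,22.2,0,0,0,0],[15,22.2,0,0,0,0],[15,22.2,0,0,0,0],[15,22.2,3,0,0,0],[15,22.2,6,0,0,0],[15,22.2,8,0,0,0]]]}}

```text
clock: 22.5
eef_pos: [622.7, 130.7, 161.3]
tool_rot: [-3.142, 0.007, 0.067]
force: [0.0, 0.1, -3.7]
width: 58.4
gripper_force: 67.4
```

Request:
{"name": "send_rows", "arguments": {"rows": [[[0,0,2,0,0,0],[0,0,4,0,0,0],[0,0,4.5,0,0,0],[0,0,4.7,0,0,0],[0,0,4.7,0,0,0]]]}}

```text
clock: 23.0
eef_pos: [623.5, 131.0, 119.0]
tool_rot: [3.141, 0.004, 0.067]
force: [-6.1, -1.7, 14.0]
width: 58.2
gripper_force: 71.9
```

```bash
python3 - <<'E'
from h import *
L=lock();s=ctrl.read_state();print(np.linalg.inv(L)@np.append(pose()[:3,3],1),s['force'],s['width'])
T=L@[170,57,0,1];Rt=pose()[:3,:3];print('next, from here to above cA',move([587,348,240],-.158))
E
```

```text
[167.47272904  58.58634522 118.96456907   1.        ] [-6.11635871 -1.65483798 14.0057477 ] 58.23407853821078
next, from here to above cA [-2.239, -21.887, -12.106, 0.001, 0.004, 0.225]
```

Request:
{"name": "send_rows", "arguments": {"rows": [[[0,0,0,0,0,0],[0,0,0,0,0,0],[0,0,0,0,0,0],[0,0,-4,0,0,0],[0,0,-8,0,0,0],[0,0,-12,0,0,0],[-0.5,-5,-15,0,0,0.1],[-1,-10,-17,0,0,0.22],[-1.5,-15,-19,0,0,0.22],[-2,-20,-20,0,0,0.22]]], "grip": 30}}

```text
clock: 24.0
eef_pos: [595.6, 312.8, 315.6]
tool_rot: [-3.141, -0.002, -0.156]
force: [0.3, 0.4, -0.0]
width: 75.7
gripper_force: 0.0
```

Request:
{"name": "send_rows", "arguments": {"rows": [[[0,-2,0,0,0,0],[0,-2,0,0,0,0],[0,-2,0,0,0,0],[0,-2,0,0,0,0]]]}}

```text
clock: 24.4
eef_pos: [599.3, 328.5, 313.3]
tool_rot: [3.139, 0.0, -0.158]
force: [-1.1, 0.1, -0.1]
width: 74.9
gripper_force: 0.0
```

```bash
python3 - <<'E'
from h import *
s=ctrl.read_state();print(s['eef_pos'],s['tool_rot'],s['width'])
W=img('wrist','w6');np.save('w6.npy',W['E']);v=W['bgr'].copy()
for x,y,a in [(588,348,-.158)]:
    r=R.from_euler('z',a).as_matrix()
    for i,j in [(1,1),(1,-1),(-1,-1),(-1,1)]:
        u=proj(W,r@[27*i,27*j,0]+[x,y,62]);cv2.drawMarker(v,tuple(int(t) for t in u.round()),(255,0,0),1,8)
cv2.imwrite('pics/w6b.png',cv2.resize(v,(800,600),interpolation=cv2.INTER_CUBIC))
print(move([588,348,108],-.158))
E
```

```text
[599.31433311 328.51933425 313.29392721] [ 3.13924408e+00  3.85233689e-04 -1.57543741e-01] 74.94619604179532
[-1.437, -1.792, 20.547, 0.002, 0.0, -0.0]
```

View pics/w6b.png

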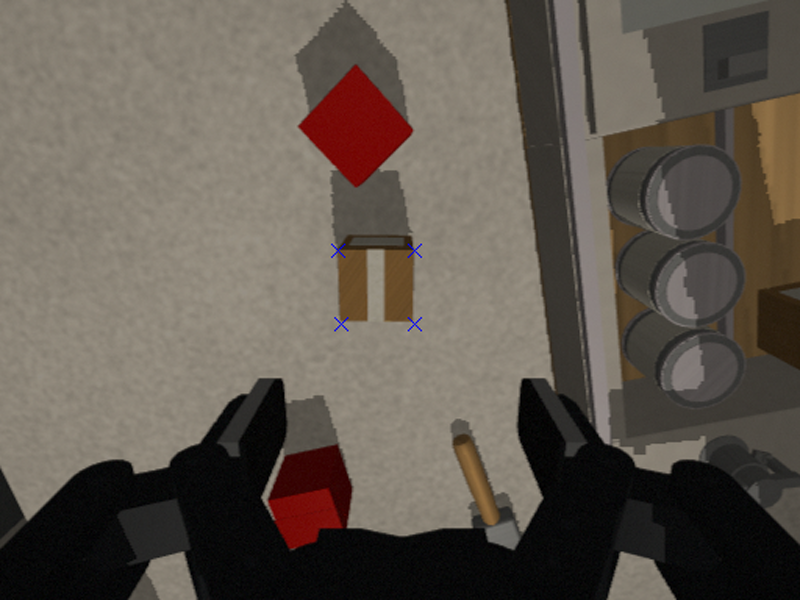

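Carton outline matches the blue marks at (338–415, 250–324). The three tins stand in the left row at (700,190), (705,280) and (700,365).

Request:
{"name": "send_rows", "arguments": {"rows": [[[-1.4,-1.8,5,0,0,0],[-1.4,-1.8,10,0,0,0],[-1.4,-1.8,13,0,0,0],[-1.4,-1.8,13,0,0,0],[-1.4,-1.8,16,0,0,0],[-1.4,-1.8,19,0,0,0],[-1.4,-1.8,20.7,0,0,0],[-1.4,-1.8,20.7,0,0,0],[-1.4,-1.8,20.7,0,0,0],[-1.4,-1.8,20.7,0,0,0]]]}}

```text
clock: 25.45
eef_pos: [589.1, 351.2, 109.2]
tool_rot: [-3.139, -0.003, -0.156]
force: [0.3, 0.5, 0.2]
width: 75.5
gripper_force: 0.0
```

Request:
{"name": "send_rows", "arguments": {"rows": [[[0,0,0,0,0,0],[0,0,0,0,0,0],[0,0,0,0,0,0],[0,0,0,0,0,0],[0,0,-4,0,0,0],[0,0,-8,0,0,0],[0,0,-13,0,0,0],[0,0,-14,0,0,0],[0,0,-14,0,0,0]]], "grip": 255}}

```text
clock: 26.35
eef_pos: [588.6, 351.3, 249.7]
tool_rot: [-3.138, -0.004, -0.155]
force: [-0.2, 0.5, -2.8]
width: 52.6
gripper_force: 64.9
```

```bash
python3 - <<'E'
from h import *
L=lock();s=ctrl.read_state();print(s['eef_pos'],s['force'],s['width'])
print(move((L@[101,-56,250,1])[:3],.063),move((L@[101,-56,117,1])[:3],.063))
E
```

```text
[588.63017906 351.31159336 249.66321384] [-0.16898983  0.49956807 -2.79749224] 52.628171906124145
[2.839, 33.852, -0.131, -0.003, -0.004, -0.218] [2.791, 33.895, 13.168, -0.003, -0.004, -0.218]
```

Request:
{"name": "send_rows", "arguments": {"rows": [[[0.4,5,0,0,0,-0.05],[0.8,10,0,0,0,-0.1],[1.2,15,0,0,0,-0.15],[1.6,20,0,0,0,-0.22],[2,25,0,0,0,-0.22],[2.4,30,0,0,0,-0.22],[2.9,33.8,0,0,0,-0.22],[2.9,33.8,0,0,0,-0.22],[2.9,33.8,3,0,0,-0.22],[2.9,33.8,6,0,0,-0.22]]]}}

```text
clock: 27.35
eef_pos: [563.6, 12.2, 185.3]
tool_rot: [-3.141, 0.001, 0.064]
force: [0.0, 0.2, -2.9]
width: 53.1
gripper_force: 65.1
```

Request:
{"name": "send_rows", "arguments": {"rows": [[[0,0,3,0,0,0],[0,0,5,0,0,0],[0,0,6.5,0,0,0],[0,0,7.1,0,0,0],[0,0,7.2,0,0,0],[0,0,7.2,0,0,0]]]}}

```text
clock: 27.95
eef_pos: [561.4, 12.9, 116.3]
tool_rot: [3.141, 0.006, 0.066]
force: [-10.4, -0.4, 27.4]
width: 53.1
gripper_force: 69.5
```

```bash
python3 - <<'E'
from h import *
L=lock();s=ctrl.read_state();print(np.linalg.inv(L)@np.append(pose()[:3,3],1),s['tool_rot'],s['force'],s['width'])
print('cB',move([488,-324,300],.063))
E
```

```text
[ 98.11806431 -55.43180955 116.34931952   1.        ] [3.14074887 0.00566291 0.06579408] [-10.415457    -0.35500741  27.38730402] 53.145410278323325
cB [-9.644, 33.145, -18.283, 0.001, 0.006, 0.003]
```

Request:
{"name": "send_rows", "arguments": {"rows": [[[0,0,-0.1,0,0,0],[0,0,-0.1,0,0,0],[0,0,-0.1,0,0,0],[0,0,-4,0,0,0],[0,0,-8,0,0,0],[-1,2,-12,0,0,0],[-3,6,-15,0,0,0],[-4,11,-17,0,0,0],[-5,16,-19,0,0,0],[-6,21,-20,0,0,0]]], "grip": 30}}

```text
clock: 28.95
eef_pos: [519.9, -188.1, 312.7]
tool_rot: [3.141, -0.002, 0.066]
force: [1.3, 0.1, -0.7]
width: 75.2
gripper_force: 0.0
```

Request:
{"name": "send_rows", "arguments": {"rows": [[[-1,5,0,0,0,0],[-3,10,0,0,0,0],[-3.5,12,0,0,0,0],[-3.5,12,0,0,0,0],[-3.5,12,0,0,0,0]]]}}

```text
clock: 29.45
eef_pos: [492.5, -308.7, 310.8]
tool_rot: [-3.14, 0.001, 0.064]
force: [-0.3, -0.3, -0.6]
width: 75.2
gripper_force: 0.0
```

```bash
python3 - <<'E'
from h import *
s=ctrl.read_state();print(s['eef_pos'],s['tool_rot'],s['width'])
W=img('wrist','w7');np.save('w7.npy',W['E'])
cv2.imwrite('pics/w7b.png',cv2.resize(W['bgr'],(800,600),interpolation=cv2.INTER_CUBIC))
E
```

```text
[ 492.47368887 -308.66891111  310.76694   ] [-3.14003613e+00  6.78944505e-04  6.35586106e-02] 75.240718771943
```

View pics/w7b.png

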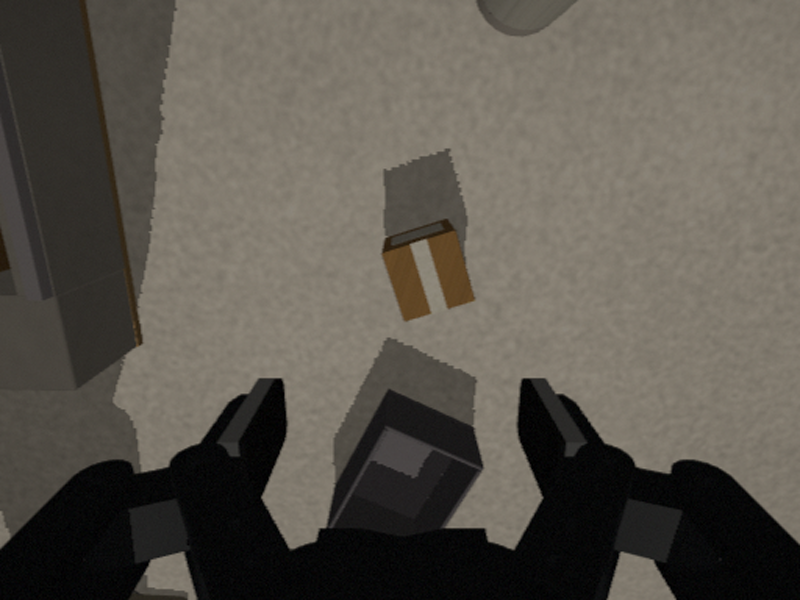

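The carton has top corners at (384,252), (457,231), (474,299) and (404,320). The peg box lies below it from (388,390), clear of the fingers.

```bash
python3 - <<'E'
from h import *
W=img('wrist');k=1.5625;W['E']=np.load('w7.npy')
q=[cast(W,u/k,v/k,62) for u,v in [(384,252),(457,231),(474,299),(404,320)]]
m=sum(q)/4;e=q[0]-q[3]+q[1]-q[2];y=np.arctan2(e[1],e[0]);print(m,y,[np.linalg.norm(q[i]-q[i-1]).round() for i in range(4)])
print('box',cast(W,388/k,390/k,60))
print(move([m[0],m[1],105],y))
E
```

```text
[ 488.37489964 -328.58343449   62.        ] 0.33918459832475206 [np.float64(52.0), np.float64(52.0), np.float64(51.0), np.float64(53.0)]
box [ 395.80053128 -304.10018462   60.        ]
[-0.641, 2.162, 20.616, -0.002, -0.0, -0.272]
```

Request:
{"name": "send_rows", "arguments": {"rows": [[[-0.6,2.1,5,0,0,-0.14],[-0.6,2.1,10,0,0,-0.27],[-0.6,2.1,13,0,0,-0.27],[-0.6,2.1,13,0,0,-0.27],[-0.6,2.1,16,0,0,-0.27],[-0.6,2.1,19,0,0,-0.27],[-0.6,2.1,20.5,0,0,-0.27],[-0.6,2.1,20.5,0,0,-0.27],[-0.6,2.1,20.5,0,0,-0.27],[-0.6,2.1,20.5,0,0,-0.27]]]}}

```text
clock: 30.55
eef_pos: [489.3, -330.4, 108.5]
tool_rot: [3.139, -0.002, 0.335]
force: [0.3, -0.4, 0.1]
width: 75.4
gripper_force: 0.0
```

Request:
{"name": "send_rows", "arguments": {"rows": [[[0,0,0,0,0,0],[0,0,0,0,0,0],[0,0,0,0,0,0],[0,0,0,0,0,0],[0,0,-4,0,0,0],[0,0,-8,0,0,0],[0,0,-13,0,0,0],[0,0,-14,0,0,0],[0,0,-14,0,0,0]]], "grip": 255}}

```text
clock: 31.45
eef_pos: [488.8, -330.7, 249.0]
tool_rot: [3.138, -0.003, 0.334]
force: [0.8, 0.2, -3.5]
width: 52.9
gripper_force: 64.6
```

```bash
python3 - <<'E'
from h import *
L=lock();s=ctrl.read_state();print(s['eef_pos'],s['force'],s['width'])
print(move((L@[168,-56,250,1])[:3],.063),move((L@[168,-56,117,1])[:3],.063))
E
```

```text
[ 488.8324738  -330.74402467  248.97257702] [ 0.80505794  0.2206702  -3.5293815 ] 52.904123436678255
[24.847, -28.149, -0.144, 0.004, -0.003, 0.271] [24.81, -28.201, 13.156, 0.004, -0.003, 0.271]
```

Request:
{"name": "send_rows", "arguments": {"rows": [[[3,-3.5,0,0,0,0.05],[6,-7.1,0,0,0,0.1],[9,-10.6,0,0,0,0.15],[12,-14.2,0,0,0,0.2],[15,-17.7,0,0,0,0.27],[18,-21.2,0,0,0,0.27],[21,-24.8,0,0,0,0.27],[24,-28.3,0,0,0,0.27],[24,-28.3,0,0,0,0.27],[24,-28.3,2,0,0,0.27]]]}}

```text
clock: 32.45
eef_pos: [622.5, 18.7, 226.3]
tool_rot: [-3.141, -0.002, 0.069]
force: [0.6, -1.1, -2.0]
width: 52.9
gripper_force: 64.5
```

Request:
{"name": "send_rows", "arguments": {"rows": [[[0,0,3,0,0,0],[0,0,6,0,0,0],[0,0,8,0,0,0],[0,0,9.5,0,0,0],[0,0,10.6,0,0,0],[0,0,11,0,0,0],[0,0,11,0,0,0]]]}}

```text
clock: 33.15
eef_pos: [621.6, 16.1, 116.8]
tool_rot: [3.141, 0.0, 0.065]
force: [0.7, -0.5, -2.7]
width: 52.8
gripper_force: 64.6
```

```bash
python3 - <<'E'
from h import *
L=lock();s=ctrl.read_state();print(np.linalg.inv(L)@np.append(pose()[:3,3],1),s['tool_rot'],s['force'],s['width'])
print(move((L@[60,0,339,1])[:3],.063))
E
```

```text
[158.42179031 -56.03012222 116.78051572   1.        ] [3.14145524e+00 2.53500602e-04 6.48486375e-02] [ 0.74796913 -0.47816771 -2.66838096] 52.84141237915526
[-9.837, -5.618, -22.22, 0.0, 0.0, 0.002]
```

Request:
{"name": "send_rows", "arguments": {"rows": [[[0,0,0.1,0,0,0],[0,0,0.2,0,0,0],[0,0,0.2,0,0,0]]]}}

```text
clock: 33.45
eef_pos: [622.3, 16.1, 116.2]
tool_rot: [3.141, -0.002, 0.065]
force: [-1.6, 0.7, 7.4]
width: 53.0
gripper_force: 65.5
```

Request:
{"name": "send_rows", "arguments": {"rows": [[[0,0,0,0,0,0],[0,0,0,0,0,0],[0,0,0,0,0,0],[0,0,-4,0,0,0],[0,0,-8,0,0,0],[-2,-1,-13,0,0,0],[-6,-3,-17,0,0,0],[-9.8,-5.6,-22,0,0,0],[-9.8,-5.6,-22,0,0,0],[-9.8,-5.6,-22,0,0,0]]], "grip": 30}}

```text
clock: 34.45
eef_pos: [519.5, 68.1, 338.3]
tool_rot: [-3.14, -0.006, 0.069]
force: [1.4, -0.1, -0.4]
width: 75.1
gripper_force: 0.0
```

```bash
python3 - <<'E'
from h import *
L=lock();W=img('wrist','w8');np.save('w8.npy',W['E'])
print(pose()[:3,3])
cv2.imwrite('pics/w8b.png',cv2.resize(W['bgr'],(800,600),interpolation=cv2.INTER_CUBIC))
for x,z in [(262,230),(262,187)]: print(move((L@[x,-35,z,1])[:3],.063))
E
```

```text
[520.38589782  66.50761286 336.43937309]
[20.088, 3.646, 10.725, -0.0, -0.004, 0.004]
[20.071, 3.646, 15.025, -0.0, -0.004, 0.004]
```

View pics/w8b.png

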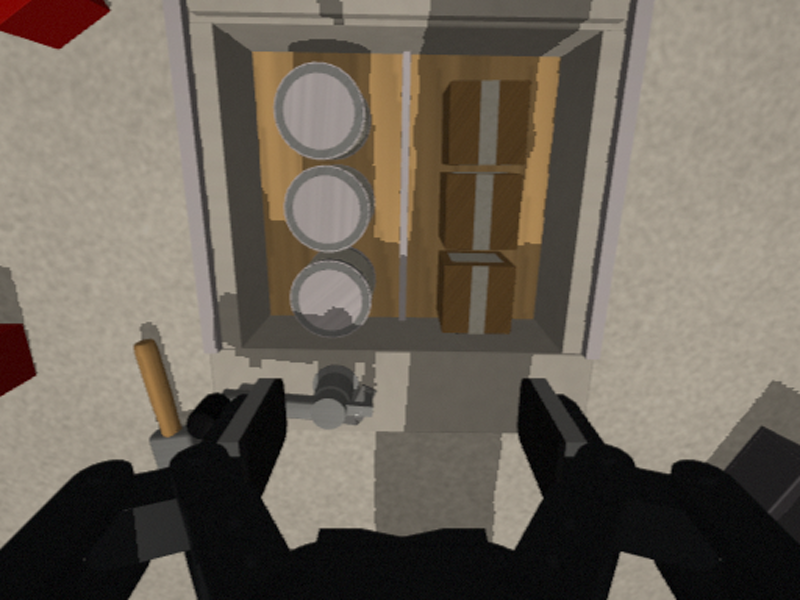

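The view shows three tins in the left row and three cartons in the right row, all upright. Next I pull the cover shut from behind its handle.

Request:
{"name": "send_rows", "arguments": {"rows": [[[5,1,2,0,0,0],[10,2,4,0,0,0],[15,3,7,0,0,0],[20.3,3.6,10,0,0,0],[20.3,3.6,10.7,0,0,0],[20.3,3.6,10.7,0,0,0],[20.3,3.6,12,0,0,0],[20.3,3.6,14,0,0,0],[20.3,3.6,14.8,0,0,0],[20.3,3.6,14.8,0,0,0]]], "grip": 255}}

```text
clock: 35.5
eef_pos: [723.9, 42.6, 185.3]
tool_rot: [3.141, 0.003, 0.065]
force: [-0.6, -0.0, -0.5]
width: -0.1
gripper_force: 0.0
```

```bash
python3 - <<'E'
from h import *
L=lock();Li=np.linalg.inv(L);s=ctrl.read_state();print(Li@np.append(pose()[:3,3],1),s['tool_rot'],s['force'],s['width'])
print(move((L@[255,-35,187,1])[:3],.063),move((L@[36,-35,187,1])[:3],.063))
W=img('wrist');W['E']=np.load('w8.npy');k=1.5625
for u,v,z in [(320,110,74),(328,207,74),(331,298,74),(488,122,70),(480,211,70),(477,298,70)]: print((Li@np.append(cast(W,u/k,v/k,z),1))[:2].round(1))
E
```

```text
[262.15696938 -36.02435423 185.32057267   1.        ] [3.14121412e+00 2.96598911e-03 6.50156041e-02] [-0.63359021 -0.03521691 -0.46820301] -0.055371275832141645
[-0.716, -0.104, -0.166, 0.0, 0.003, 0.002] [-22.616, -0.148, -0.101, 0.0, 0.003, 0.002]
[166.5  57.9]
[102.5  55.1]
[35.  55.6]
[159.9 -55.8]
[100.  -53.7]
[ 34.5 -55.1]
```

Request:
{"name": "send_rows", "arguments": {"rows": [[[-1,-0.1,-0.1,0,0,0],[-3,-0.1,-0.1,0,0,0],[-6,-0.1,-0.1,0,0,0],[-9,-0.1,-0.1,0,0,0],[-12,-0.1,-0.1,0,0,0],[-15,-0.1,-0.1,0,0,0],[-18,-0.1,-0.1,0,0,0],[-20.5,-0.1,-0.1,0,0,0],[-22,-0.1,-0.1,0,0,0],[-22.7,-0.1,-0.1,0,0,0]]]}}

```text
clock: 36.55
eef_pos: [499.1, 29.8, 189.4]
tool_rot: [-3.141, -0.005, 0.066]
force: [1.9, 1.6, 1.1]
width: -0.1
gripper_force: 1.3
```

Request:
{"name": "send_rows", "arguments": {"rows": [[[0,0,0,0,0,0],[0,0,0,0,0,0]]]}}

```text
clock: 36.75
eef_pos: [499.4, 28.9, 188.1]
tool_rot: [3.141, -0.001, 0.065]
force: [-0.6, -0.3, -0.6]
width: -0.1
gripper_force: 0.0
```

```bash
python3 - <<'E'
from h import *
L=lock();Li=np.linalg.inv(L);s=ctrl.read_state();print(Li@np.append(pose()[:3,3],1),s['tool_rot'],s['force'],s['width'])
E
```

```text
[ 37.24857901 -35.49967344 188.12255607   1.        ] [ 3.14116074e+00 -1.14316792e-03  6.45696527e-02] [-0.57949812 -0.31255492 -0.58436751] -0.14002741172606556
```

Request:
{"name": "send_rows", "arguments": {"rows": [[[-0.2,0,0,0,0,0],[-0.4,0,0,0,0,0],[-0.5,0,0,0,0,0],[-0.5,0,0,0,0,0],[-0.5,0,0,0,0,0]]]}}

```text
clock: 37.25
eef_pos: [497.1, 28.8, 187.9]
tool_rot: [-3.141, -0.007, 0.064]
force: [6.9, -1.0, -4.4]
width: -0.0
gripper_force: 3.5
```

```bash
python3 - <<'E'
from h import *
L=lock();Li=np.linalg.inv(L);s=ctrl.read_state();print(Li@np.append(pose()[:3,3],1),s['tool_rot'],s['force'],s['width'])
print(move((L@[-25,125,290,1])[:3],.063+1.5),move((L@[-25,125,209,1])[:3],.063+1.5))
E
```

```text
[ 34.89271266 -35.50111638 187.91716514   1.        ] [-3.14101773 -0.0069848   0.06418426] [ 6.92190801 -1.01332432 -4.35393055] -0.023335525005187152
[-5.899, -16.063, -10.241, 0.005, -0.006, -1.499] [-5.955, -16.058, -2.141, 0.005, -0.006, -1.499]
```

Request:
{"name": "send_rows", "arguments": {"rows": [[[0.5,0,0,0,0,0],[0.5,0,-3,0,0,0],[0.5,0,-7,0,0,-0.1],[0,-2,-10.2,0,0,-0.25],[-1,-5,-10.2,0,0,-0.4],[-2,-8,-10.2,0,0,-0.55],[-3,-12,-10.2,0,0,-0.7],[-5,-15,-10.2,0,0,-0.85],[-5.9,-16,-10.2,0,0,-1.0],[-5.9,-16,-10.2,0,0,-1.15]]], "grip": 135}}

```text
clock: 38.25
eef_pos: [422.2, 186.6, 289.6]
tool_rot: [-3.14, 0.001, 1.226]
force: [-0.0, -0.5, 0.0]
width: 40.1
gripper_force: 0.0
```

Request:
{"name": "send_rows", "arguments": {"rows": [[[0,0,0,0,0,-0.15],[0,0,0,0,0,-0.3],[0,0,0,0,0,-0.35],[0,0,0,0,0,-0.35],[0,0,0,0,0,-0.35]]]}}

```text
clock: 38.75
eef_pos: [424.2, 184.4, 289.4]
tool_rot: [-3.141, 0.001, 1.563]
force: [0.3, 0.9, 0.5]
width: 40.1
gripper_force: 0.0
```

```bash
python3 - <<'E'
from h import *
L=lock();s=ctrl.read_state();print(s['eef_pos'],s['tool_rot'],s['force'],s['width'])
W=img('wrist','w9');p=(L@[-24.7,124.8,157,1])[:3];print(proj(W,p))
hsv=cv2.cvtColor(W['bgr'],cv2.COLOR_BGR2HSV);v=W['bgr'];cv2.imwrite('pics/w9b.png',v)
print(move((L@[-25,125,209,1])[:3],.063+1.5))
E
```

```text
[424.23556893 184.38972511 289.38725859] [-3.14059665e+00  5.38931864e-04  1.56322193e+00] [0.34652663 0.91524134 0.45802048] 40.07096109254044
[261.77201089 209.01688036]
[0.078, 0.294, 8.045, -0.001, 0.0, 0.0]
```

View pics/w9b.png

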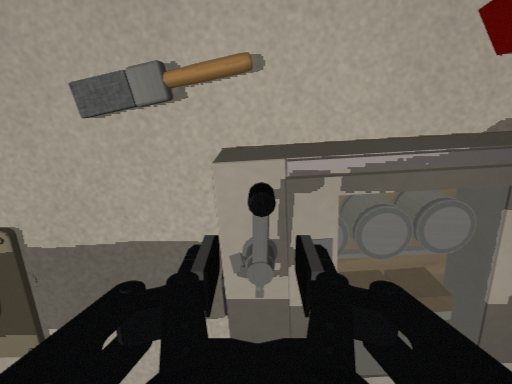

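The knob at (262,203) lies where predicted, at the middle of the fingers. I descend and turn the latch back.

Request:
{"name": "send_rows", "arguments": {"rows": [[[0.2,0.3,3,0,0,0],[0.2,0.3,5,0,0,0],[0.2,0.3,7,0,0,0],[0.2,0.3,8,0,0,0],[0.2,0.3,8,0,0,0]]]}}

```text
clock: 39.3
eef_pos: [426.8, 186.4, 208.7]
tool_rot: [-3.139, 0.001, 1.565]
force: [0.1, -0.4, -0.5]
width: 40.2
gripper_force: 0.0
```

Request:
{"name": "send_rows", "arguments": {"rows": [[[0,0,0,0,0,0],[0,0,0,0,0,0],[0,0,0,0,0,0]]], "grip": 165}}

```text
clock: 39.6
eef_pos: [427.9, 186.8, 210.4]
tool_rot: [3.14, -0.001, 1.564]
force: [0.1, -0.4, 0.3]
width: 30.4
gripper_force: 0.0
```

```bash
python3 - <<'E'
from h import *
s=ctrl.read_state();print(s['eef_pos'],s['tool_rot'],s['force'],s['width'])
L=lock()
for a in [1.4,1.2,1.0,.8,.6,.4,.2,0,-.06]:
    p=(L@[-30+75*np.cos(a),50+75*np.sin(a),209,1])[:3];print(a,move(p,.063+a))
E
```

```text
[427.89947897 186.80053409 210.42101532] [ 3.13998707e+00 -5.75423010e-04  1.56446293e+00] [ 0.14936777 -0.42104149  0.25070334] 30.385838974063798
1.4 [-0.218, 0.709, 0.143, 0.002, -0.001, 0.101]
1.2 [-0.518, 2.176, 0.145, 0.002, -0.001, 0.301]
1.0 [-1.103, 3.555, 0.147, 0.001, -0.001, 0.501]
0.8 [-1.95, 4.79, 0.149, 0.001, -0.001, 0.701]
0.6 [-3.026, 5.831, 0.15, 0.001, -0.001, 0.901]
0.4 [-4.287, 6.639, 0.15, 0.001, -0.001, 1.101]
0.2 [-5.684, 7.179, 0.15, 0.001, -0.002, 1.301]
0 [-7.16, 7.432, 0.15, 0.001, -0.002, 1.501]
-0.06 [-7.609, 7.449, 0.15, 0.001, -0.002, 1.561]
```

Request:
{"name": "send_rows", "arguments": {"rows": [[[-0.2,0.7,0.1,0,0,0.1],[-0.35,1.45,0.1,0,0,0.2],[-0.5,2.2,0.1,0,0,0.3],[-0.8,2.85,0.1,0,0,0.4],[-1.1,3.55,0.1,0,0,0.5],[-1.5,4.2,0.1,0,0,0.6],[-1.95,4.8,0.1,0,0,0.7],[-2.5,5.3,0.1,0,0,0.8],[-3.0,5.8,0.1,0,0,0.9],[-3.6,6.2,0.1,0,0,1.0]]]}}

```text
clock: 40.6
eef_pos: [488.8, 151.4, 209.3]
tool_rot: [-3.14, -0.001, 0.562]
force: [-2.1, 1.8, 2.1]
width: 30.2
gripper_force: 1.3
```

```bash
python3 - <<'E'
from h import *
s=ctrl.read_state();print(s['eef_pos'],s['tool_rot'],s['force'],s['width'])
L=lock()
for a in [.4,.3,.2,.1,0,-.06]:
    p=(L@[-30+75*np.cos(a),50+75*np.sin(a),209,1])[:3];print(a,move(p,.063+a))
E
```

```text
[488.75628639 151.4357572  209.28824635] [-3.13986562e+00 -7.56319127e-04  5.61780370e-01] [-2.09698029  1.75946461  2.13630075] 30.175901550884756
0.4 [0.023, 0.951, 0.027, -0.002, -0.001, 0.099]
0.3 [-0.088, 1.692, 0.026, -0.002, -0.001, 0.199]
0.2 [-0.273, 2.419, 0.024, -0.002, -0.0, 0.299]
0.1 [-0.529, 3.124, 0.023, -0.002, -0.0, 0.399]
0 [-0.854, 3.799, 0.022, -0.002, -0.0, 0.499]
-0.06 [-1.081, 4.187, 0.021, -0.002, -0.0, 0.559]
```

Request:
{"name": "send_rows", "arguments": {"rows": [[[0,1.0,0,0,0,0.1],[-0.1,1.7,0,0,0,0.2],[-0.25,2.4,0,0,0,0.3],[-0.5,3.1,0,0,0,0.4],[-0.85,3.8,0,0,0,0.5],[-1.0,4.1,0,0,0,0.54],[-1.05,4.3,0,0,0,0.54],[-1.05,4.3,0,0,0,0.54]]]}}

```text
clock: 41.4
eef_pos: [502.9, 110.6, 209.0]
tool_rot: [-3.139, 0.0, 0.028]
force: [-2.0, 4.0, 0.6]
width: 30.5
gripper_force: 2.5
```

Request:
{"name": "send_rows", "arguments": {"rows": [[[0,-0.3,0,0,0,0],[0,-0.3,0,0,0,0],[0,-0.3,-3,0,0,0],[0,-0.3,-7,0,0,0],[0,-0.3,-12,0,0,0],[0,-0.3,-14,0,0,0],[0,-0.3,-14,0,0,0]]], "grip": 135}}

```text
clock: 42.1
eef_pos: [505.1, 111.4, 352.2]
tool_rot: [-3.141, -0.008, 0.025]
force: [-0.3, 0.8, 0.0]
width: 40.2
gripper_force: 0.0
```

```bash
python3 - <<'E'
from h import *
s=ctrl.read_state();print(s['eef_pos'],s['tool_rot'],s['force'],s['width'])
L=lock();W=img('wrist','w10');S=img('scene','s10')
for d in (W,):
  for z in (152,):
    for a in (0,.3): print(proj(d,(L@[-30+75*np.cos(a),50+75*np.sin(a),z,1])[:3]))
cv2.imwrite('pics/w10b.png',np.hstack([W['bgr'],cv2.resize(S['bgr'][150:290,200:305],(288,384))]))
E
```

```text
[505.07426972 111.36671786 352.23780317] [-3.14061914 -0.00773726  0.02452187] [-0.25679494  0.79452674  0.03734781] 40.19972712899108
[253.52636956 189.0817017 ]
[230.44772448 193.29360586]
```

View pics/w10b.png

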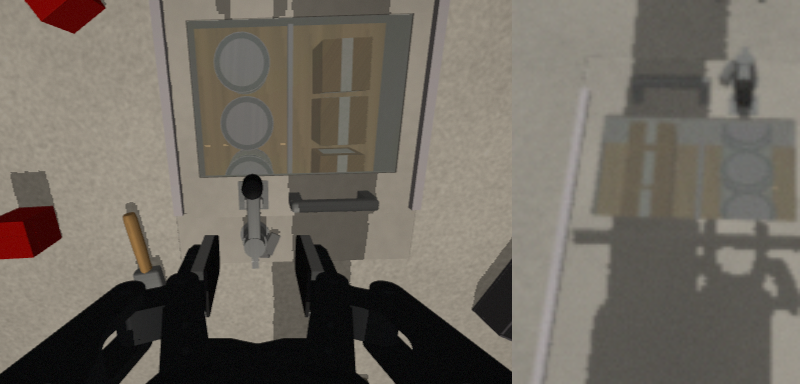

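The knob is at (253,187), where angle 0 predicts it, so the latch is home. The cover is shut, all six items stand in their rows, and the gripper is clear.

```bash
python3 -c "
from cell import ctrl
print(ctrl.finish_job())"
```

```text
the job is handed in; nothing more can be done
None
```

I handed the job in: all three tins and three cartons stand in their rows with the older ones in front, and the cover is shut and latched by the last camera view and force readings; the judge returned no verdict.

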